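# Slide the pack through the gap onto the photo mat

## Task

Push the flat pack of small boxes along the table, through the narrow gap between the two low cartons, and on until the whole pack lies well on the round photo mat on the other side. Push it gently with the fingertips or the outside of the fingers, keeping it flat on the table at all times: do not pick it up, carry it or tip it. Leave the markers, the two single small boxes, the jar and the can where they are.

Things in the scene. Friction and masses are not known exactly. Their poses are not given: they have to be found in the camera images.
- pack: the flat pack to push: six small blue boxes (2 by 3) in a white band, one rigid piece 80 (its x) by 110 (its y) by 36 mm high, edges rounded 3 mm, 0.25 to 0.5 kg, loose on the table. It starts on one side of the gap, up to 35 mm off its line and turned up to 0.35 rad from it. Origin: centre of its underside; z up
- gap: two low cartons packed with goods, immovable, and the gap between them. Origin: middle of the gap, on the table; z up. The gap runs along local y from -50 to +50 mm and is 86 mm wide (x = -43 to +43): the pack passes lengthwise with 3 mm to spare each side. Carton with rods: x = -153 to -43 mm; carton with white boxes: x = 43 to 153 mm; both 50 mm high
- mat: round grey photo mat with black rim, 220 mm across, paper thin (things slide over it as over the table), fixed, on the other side of the gap from the pack. Origin: its centre, on the table. Pack and mat lie on either side of the gap (which on which varies), 200 to 250 mm from its middle along y and up to 35 mm off its line
- tent1: yellow blank tent-shaped marker, 50 mm by 50 mm, 60 mm high, loose; to be left alone. Origin: centre of its underside
- tent2: a second such yellow marker; to be left alone. Origin: centre of its underside
- box1: small green box with a paper band, 50 x 32 x 26 mm, loose, lying on top of the carton with rods (its underside 50 mm above the table); to be left alone. Origin: centre of its underside
- box2: small red box with a paper band, 50 x 32 x 26 mm, loose; to be left alone. Origin: centre of its underside
- jar1: small jar, 40 mm across, 55 mm high, loose; to be left alone. Origin: centre of its underside
- can1: small can, 36 mm across, 50 mm high, loose; to be left alone. Origin: centre of its underside
Things that resemble listed ones, but are neither listed nor needed, are in the scene too. Leave any red look-alike of the pack alone.

How it is judged:
By the outcome, as a careful person would: the job done as asked, in the order asked, and still so for the second after the job is handed in, with the robot touching nothing.
It also fails if it takes over 72 s, if anything falls off the work surface, if the arm or the gripper's body presses on something with over 40 N, if the wrist force passes 120 N, or if a joint passes its speed limit or range.

## Robot

A 6-joint arm with a two-finger parallel gripper is mounted at the origin on the work surface. World frame = base frame: x ahead of the robot, y to its left, z up, the work surface at z = 0. Lengths are in mm, angles in rad, forces in N, time in s.
With the tool pointing down it reaches from about 325 to 875 mm from the base axis. Payload 4.4 kg.
Tool frame: the origin (TCP) lies between the finger pads; the fingertips stand 19 mm ahead of it and the grasp point (between the pads) is the TCP (ctrl.nose_length is the distance from the TCP to the fingertips, in mm); z points along the fingers, y is the line along which they close (so a half turn about z gives the same grasp; the last joint's range is limited). The gripper opens to 85 mm and grips with 20 to 120 N. Pads are 22 mm wide; open, the fingers measure 114 mm over their backs; the gripper's body (76 mm by 85 mm) begins 54 mm behind the grasp point. The pads swing forward as they close: fully open they stand 13 mm farther back than shut.
Start: joints at [0.974, 0.207, 1.542, -0, 1.393, -0.15], TCP at [248.456, 518.552, 224.582] pointing down, gripper open.
Joint ranges: [-2.73, 2.73], [-0.86, 2.22], [0.23, 2.46], [-1.11, 4.25], [0.08, 2.63], [-2.82, 2.82]. Speed limits (rad/s): [2.79, 2.79, 3.14, 3.14, 3.14, 3.14].

## Interface

Orientations are given as a rotation vector (axis times angle).
In Python, from rig import ctrl, snapshot, get_calibration, spot_in gives the robot as it stands.
- The arm moves only by the tool apply_moves, never from a script. Its argument "increments" is a list of rows, each an object with "hand": the closure, from 0 (fully open) to 1 (shut); "offset": the shift along the tool's x, y, z in cm, a list of three; "yaw": the turn about the tool's z in rad. In form: [{"hand": hand, "offset": [tx, ty, tz], "yaw": yaw}, ...]. A call has 1 to 10 rows; each row is the pose to reach, as a shift and turn from the pose commanded when the call began, along the tool's axes at that moment; what a row does not reach only later rows make up. A row lasts 1/12 s, in which the tool goes at most 41.7 mm and 7.16 degrees, less where a joint would pass 70% of its speed; a pose out of reach is approached as far as the arm can. A call with a gripper value outside its range is refused whole. The fingers move at their own pace and stop on an object; "grip_force" is the grip in N (left out, the last holds). Time passes only in rows, so rows that repeat a pose let the fingers close. It gives the time, the measured TCP pose, the force, the opening and the grip force at its end, in the units of the state.
- ctrl.read_state(): the state, without advancing time (a new reading comes with each control period).
- snapshot(name): name is "scene" or "top" or "wrist"; returns (picture, depth): 480x640x3 uint8, red, green, blue; 480x640 float32, mm along the optical axis (not along the pixel's ray), 0 where there is no reading.
- get_calibration(name): a dict with "K" (3x3 intrinsics, pixels), "xyz" and "orientation" of the camera in the world; the wrist camera has in their place "hand_eye" (4x4, takes a point from camera to tool coordinates, whose origin is the TCP and whose axes are the flange's). Camera axes: x right, y up, looking along -z (the intrinsics and any distortion apply to the point x, -y, -z); pixel columns grow to the right and rows downward; lengths in mm; the calibration is good to about 2 mm. A picture is of the moment at which its call begins: read the wrist's pose just before it. get_calibration takes no time and is no camera call.
- ctrl.job_done(): hands the job in; it is judged then, once.
Trained networks look in the newest picture that a camera, given by its name, has taken for a name from the list of things; names that differ only in an ending like _2 or _b are one class to them, and where a whole thing is asked for, a point or a joint stands for the part that bears it (a point fixed in the world has none). Each returns a list of dicts, best first, with "score" (0 to 1); they miss things now and then, are a little off and sometimes report something else, mostly with a low value. They report only what shows in the picture. A call takes as long as a camera call. They do not tell look-alikes from the thing itself.
- spot_in(camera, label): "rect" ([left, top, width, height] in pixels, round what is visible of it).
The state is a dict: "t": time; "joint_positions": joint angles; "dq": joint speeds; "tau": joint torques, N m; "tcp_pos": TCP position; "eef_rot": TCP orientation; "ft_force": force on the tool from outside, world axes, zero at the start; "moment": the same for the moment, N m; "gripper_width": finger opening in mm; "finger_force": force on a finger pad.
Only numpy, scipy, OpenCV 4.12 (cv2) and the standard library are available. Lean on these libraries where they do the work, as an engineer would, in place of code of your own. Each camera call takes 0.05 s, during which the arm holds its last target. There are 200 camera calls.

## Working session

There is one attempt and no reset: what is moved stays moved. The work goes in short steps, Python scripts to look and compute and a tool call to move; the robot and the scene stay as the last step left them, time stands still between calls to the robot, and variables do not carry over. Pictures are saved under pics/ and viewed, at most 10 in all, crops included, and the job is handed in when it is done.

Besides the shell and the picture viewer there is one more tool, called after ">>>" as name(argument=value, ...) on one line, values as JSON. apply_moves: Moves the arm, as the interface text tells. Its arguments: {"type":"object","properties":{"increments":{"type":"array","items":{"type":"object","properties":{"hand":{"type":"number"},"offset":{"type":"array","items":{"type":"number"}},"yaw":{"type":"number"}}}},"grip_force":{"type":"number"}},"required":["increments"]}

```bash
mkdir -p pics; ls
cat > h.py <<'E'
import numpy as np,cv2
from scipy.spatial.transform import Rotation as R
from rig import ctrl,snapshot,get_calibration,spot_in
def w(name,px,depth=None,z=None):
    """pixels (N,2) -> world, by depth or by plane z"""
    c=get_calibration(name);K=np.array(c["K"]);o=np.array(c["xyz"]);
    q=np.array(c["orientation"]);M=R.from_rotvec(q).as_matrix() if q.shape==(3,) else (R.from_quat(q).as_matrix() if q.shape==(4,) else q)
    px=np.atleast_2d(np.array(px,float))
    d=np.c_[(px[:,0]-K[0,2])/K[0,0],-(px[:,1]-K[1,2])/K[1,1],-np.ones(len(px))]
    d=d@M.T
    s=np.asarray(depth)[:,None] if depth is not None else ((z-o[2])/d[:,2])[:,None]
    return o+d*s
E
python3 - <<'E'
from h import *
for n in("scene","top"):
    p,d=snapshot(n);cv2.imwrite(f"pics/{n}.png",p[:,:,::-1]);np.save(n+"_d.npy",d);print(n,get_calibration(n))
    for l in("pack","gap","mat","tent1","box1","box2","jar1","can1"):
        print(l,[(np.round(x["rect"]),round(x["score"],2)) for x in spot_in(n,l)[:3]])
print(ctrl.read_state())
E
```

```text
pics
scene {'K': array([[437.72244665,   0.        , 321.00669032],
       [  0.        , 437.72244665, 245.45323086],
       [  0.        ,   0.        ,   1.        ]]), 'xyz': array([1274.27570179, -285.44529641,  545.32888442]), 'orientation': array([0.90931221, 0.54671109, 0.93689748])}
pack [(array([400., 200.,  43.,  31.]), 0.88), (array([326., 213.,  52.,  42.]), 0.81)]
gap [(array([233., 215.,  99., 100.]), 0.62)]
mat [(array([131., 263., 111.,  66.]), 0.67)]
tent1 [(array([393., 257.,  31.,  35.]), 0.97)]
box1 [(array([249., 213.,  19.,  17.]), 0.85), (array([313., 296.,  21.,  27.]), 0.85), (array([130., 264., 110.,  67.]), 0.74)]
box2 [(array([249., 213.,  19.,  17.]), 0.85), (array([313., 296.,  21.,  27.]), 0.85), (array([130., 264., 110.,  67.]), 0.74)]
jar1 [(array([360., 271.,  22.,  33.]), 0.96)]
can1 [(array([258., 314.,  20.,  27.]), 0.64), (array([233., 214., 100., 100.]), 0.34)]
top {'K': array([[483.69940673,   0.        , 319.84657338],
       [  0.        , 483.69940673, 232.9782849 ],
       [  0.        ,   0.        ,   1.        ]]), 'xyz': array([525.538
[... 721 characters left out ...]
't': 0.9, 'joint_positions': array([ 9.73516379e-01,  2.06574044e-01,  1.54148039e+00, -2.95103650e-05,
        1.39347325e+00, -1.50502099e-01]), 'dq': array([-7.97923827e-04, -7.95984472e-04,  1.20365755e-03, -5.79587917e-04,
        9.81104844e-05, -2.07269103e-04]), 'tau': array([-4.29272104e-04, -3.83040369e+01, -2.91979802e+01, -3.26026129e-04,
        5.17125172e-04, -7.28906002e-06]), 'tcp_pos': array([248.46700865, 518.56777667, 224.60574451]), 'eef_rot': array([6.95955414e-01, 3.06348355e+00, 7.83248144e-05]), 'ft_force': array([ 0.1099387 ,  0.27784473, -0.11006957]), 'moment': array([-0.02260441,  0.00493058, -0.02527458]), 'finger_force': 0.0, 'gripper_width': 85.30144348225595}
```

View pics/top.png

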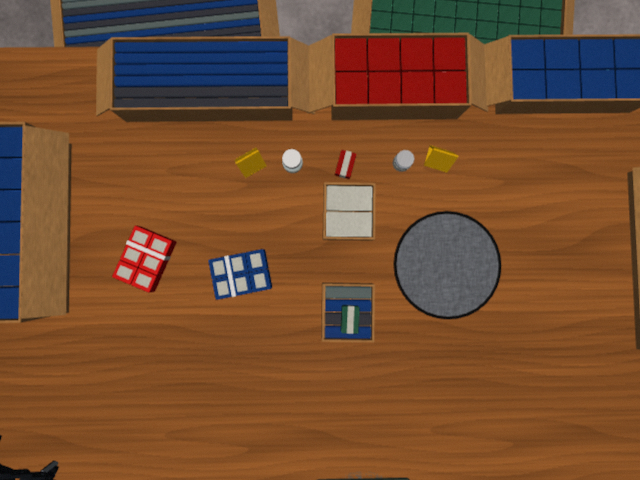

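View pics/scene.png

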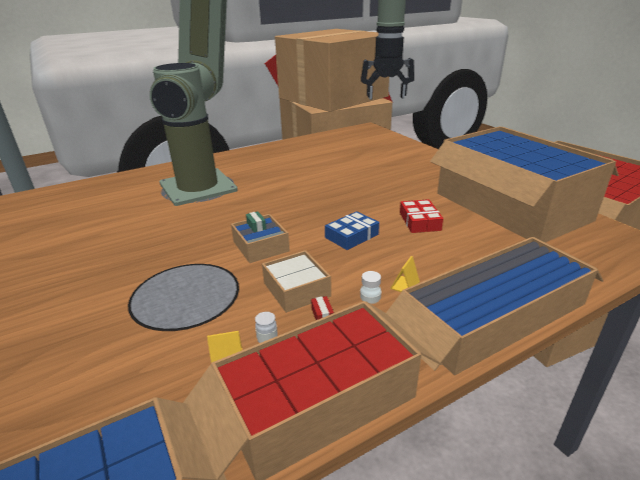

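The top picture shows two candidates for the pack: the blue 2x3 pack at (240,274) and the red look-alike at (143,258). I choose the blue one. The gap lies at about (348,262) and the mat at (447,265).

```bash
cat >> h.py <<'E'
def wmask(name,mask,d):
    v,u=np.nonzero(mask&(d>0));return w(name,np.c_[u,v],depth=d[v,u])
def pack_pose(p,d,save=None):
    """pack from top cam: points at height 25..45 near blue; returns centre, heading of long axis, dims"""
    hsv=cv2.cvtColor(p,cv2.COLOR_RGB2HSV)
    blue=cv2.inRange(hsv,(100,110,50),(130,255,255))
    v,u=np.mgrid[0:480,0:640];P=w("top",np.c_[u.ravel(),v.ravel()],depth=d.ravel()).reshape(480,640,3)
    m=((P[...,2]>22)&(P[...,2]<46)&(d>0)).astype(np.uint8)
    n,L,s,c=cv2.connectedComponentsWithStats(m)
    best=max(range(1,n),key=lambda i:(blue[L==i]>0).sum() if 1000<s[i,4]<4500 else -1)
    q=P[L==best];(cx,cy),(a,b),t=cv2.minAreaRect(q[:,:2].astype(np.float32))
    if a<b:a,b,t=b,a,t+90
    t=(np.radians(t)+np.pi)%np.pi
    return np.array([cx,cy]),t,(a,b),np.median(q[:,2]),P
E
python3 - <<'E'
from h import *
p=cv2.imread("pics/top.png")[:,:,::-1].copy();d=np.load("top_d.npy")
c,t,ab,z,P=pack_pose(p,d);print("pack",c,t,np.degrees(t),ab,z)
for n,(r) in {"rods":(315,275,385,350),"white":(315,175,385,248)}.items():
    m=np.zeros((480,640),bool);m[r[1]:r[3],r[0]:r[2]]=1
    q=P[m&(P[...,2]>42)&(P[...,2]<56)];print(n,cv2.minAreaRect(q[:,:2].astype(np.float32)),np.median(q[:,2]))
g=cv2.cvtColor(p,cv2.COLOR_RGB2HSV);m=np.zeros((480,640),np.uint8);m[200:330,385:510]=(g[200:330,385:510,1]<90)*255
cs=max(cv2.findContours(m,0,1)[0],key=cv2.contourArea)
q=w("top",cs[:,0],z=0.);print("mat",cv2.minEnclosingCircle(q[:,:2].astype(np.float32)), "tablez",np.median(P[360:420,200:500,2]))
for n,px in dict(box2=(346,164),jar=(292,160),can=(404,160),tent1=(250,162),tent2=(441,160),red=(143,258)).items():print(n,w("top",px,z=30.).round())
cv2.imwrite("pics/crop.png",cv2.resize(p[200:350,180:380,::-1],(800,600),interpolation=2))
E
```

```text
pack [503.42364502 233.31877136] 1.753462729055757 100.46601390838626 (110.01578521728516, 79.6230697631836) 35.84326530680107
rods ((426.8875732421875, 24.41224479675293), (99.69889068603516, 110.77890014648438), 88.59403991699219) 46.445315521963266
white ((623.34814453125, 18.54224395751953), (99.57087707519531, 109.53219604492188), 89.18082427978516) 45.40240870100149
mat ((514.4510498046875, -184.02256774902344), 108.43429565429688) tablez -0.17531256732496558
box2 [[717.  21.  30.]]
jar [[726. 128.  30.]]
can [[724. -95.  30.]]
tent1 [[723. 211.  30.]]
tent2 [[ 723. -169.   30.]]
red [[536. 420.  30.]]
```

View pics/crop.png

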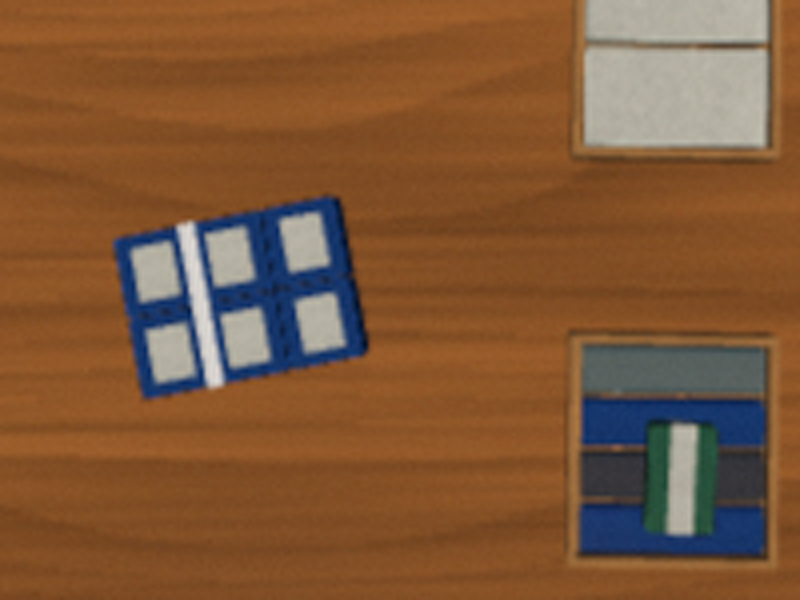

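The crop shows the blue pack, with its white band at crop (200,300). It is tilted about 12° to the gap line, and the choice is confirmed. Plan: press its -x side with the fingers set parallel to the gap line to square and shift it, then push it from behind.

```bash
cat >> h.py <<'E'
G=np.array([525.1,21.5]);A=np.radians(-1.71);GX=np.array([np.cos(A),np.sin(A)]);GY=np.array([-np.sin(A),np.cos(A)])
def g2w(a,b):return G+a*GX+b*GY
def w2g(c):return np.array([(c-G)@GX,(c-G)@GY])
def go(xy,z,ydeg):
    """offset cm, yaw to bring TCP to xy,z with tool y at world angle ydeg (mod 180)"""
    s=ctrl.read_state();M=R.from_rotvec(s["eef_rot"]).as_matrix()
    o=M.T@(np.r_[xy,z]-s["tcp_pos"])/10
    cur=np.degrees(np.arctan2(M[1,1],M[0,1]))
    y=-np.radians((ydeg-cur+90)%180-90)
    print("offset",o.round(2),"yaw",round(y,3),"tcp",s["tcp_pos"].round(1),"yang",round(cur,2),"F",s["ft_force"].round(1),"w",s["gripper_width"].round(1),"t",s["t"])
def look(tag=None):
    p,d=snapshot("top");
    if tag:cv2.imwrite(f"pics/{tag}.png",p[:,:,::-1])
    c,t,ab,z,P=pack_pose(p,d);print("pack local",w2g(c).round(1),"ang err deg",round(np.degrees(t-A-np.pi/2),2),"dims",np.round(ab,1),"world",c.round(1))
E
python3 - <<'E'
from h import *
print(ctrl.nose_length);go(g2w(-115,212),120,88.3)
E
```

```text
19.0Traceback (most recent call last):
  File "<stdin>", line 2, in <module>
  File "h.py", line 36, in go
    print("offset",o.round(2),"yaw",round(y,3),"tcp",s["tcp_pos"].round(1),"yang",round(cur,2),"F",s["ft_force"].round(1),"w",s["gripper_width"].round(1),"t",s["t"])
                                                                                                                              ^^^^^^^^^^^^^^^^^^^^^^^^
AttributeError: 'float' object has no attribute 'round'
```

```bash
sed -i 's/s\["gripper_width"\].round(1)/round(s["gripper_width"],1)/' h.py
python3 - <<'E'
from h import *
go(g2w(-115,212),120,88.3)
E
```

```text
offset [-27.32 -18.15  10.46] yaw -0.417 tcp [248.5 518.6 224.6] yang 64.4 F [ 0.1  0.3 -0.1] w 85.3 t 0.9
```

>>> apply_moves(increments=[{"hand": 0.3, "offset": [-27.3, -18.15, 10.46], "yaw": -0.417}, {"hand": 0.3, "offset": [-27.3, -18.15, 10.46], "yaw": -0.417}, {"hand": 0.3, "offset": [-27.3, -18.15, 10.46], "yaw": -0.417}, {"hand": 0.3, "offset": [-27.3, -18.15, 10.46], "yaw": -0.417}, {"hand": 0.3, "offset": [-27.3, -18.15, 10.46], "yaw": -0.417}, {"hand": 0.3, "offset": [-27.3, -18.15, 10.46], "yaw": -0.417}, {"hand": 0.3, "offset": [-27.3, -18.15, 10.46], "yaw": -0.417}, {"hand": 0.3, "offset": [-27.3, -18.15, 10.46], "yaw": -0.417}, {"hand": 0.3, "offset": [-27.3, -18.15, 10.46], "yaw": -0.417}, {"hand": 0.3, "offset": [-27.3, -18.15, 10.46], "yaw": -0.417}])

```text
t: 1.73
tcp_pos: [417.1, 233.4, 118.6]
eef_rot: [-0.055, -3.139, 0.003]
ft_force: [0.2, 1.0, 0.1]
gripper_width: 59.6
finger_force: 0.0
```

Run:
```python
from h import *
go(g2w(-115,212),24,88.3)
```

```text
offset [0.05 0.36 9.46] yaw -0.005 tcp [417.1 233.4 118.6] yang 87.99 F [0.2 1.  0.1] w 59.6 t 1.7333
```

>>> apply_moves(increments=[{"hand": 0.3, "offset": [0, 0, 4], "yaw": 0}, {"hand": 0.3, "offset": [0, 0, 7.5], "yaw": 0}, {"hand": 0.3, "offset": [0, 0, 9.4], "yaw": 0}, {"hand": 0.3, "offset": [0, 0, 9.4], "yaw": 0}, {"hand": 0.3, "offset": [0, 0, 9.4], "yaw": 0}])

```text
t: 2.15
tcp_pos: [415.2, 237.3, 25.5]
eef_rot: [-0.046, -3.139, 0.001]
ft_force: [1.1, 0.9, 0.3]
gripper_width: 59.8
finger_force: 0.0
```

Run:
```python
from h import *
go(g2w(-51,212),24,88.3)
p,d=snapshot("scene");cv2.imwrite("pics/s1.png",cv2.resize(p[120:280,240:450,::-1],(788,600)))
```

```text
offset [-6.53 -0.05  0.14] yaw 0.001 tcp [415.2 237.3  25.5] yang 88.34 F [1.1 0.9 0.3] w 59.8 t 2.15
```

View pics/s1.png

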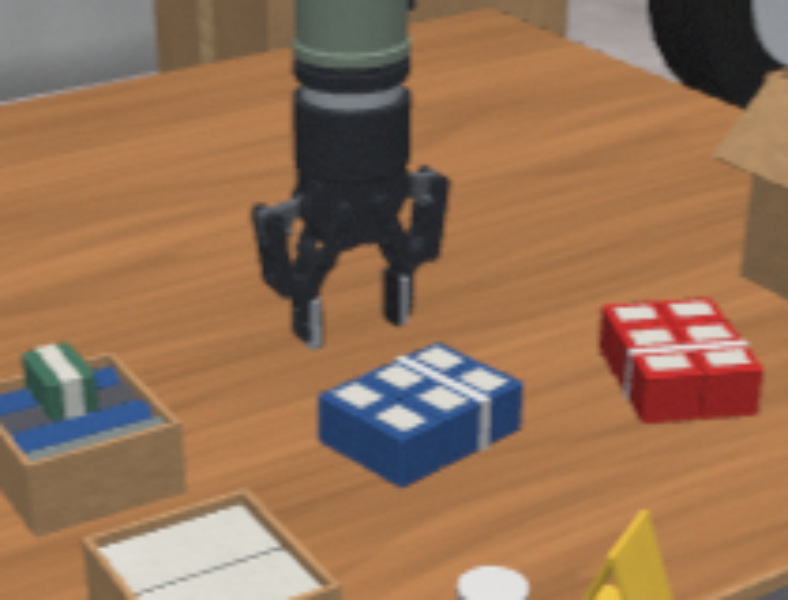

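The scene crop shows both fingers just above the table at (310,330) and (400,310), behind the pack on its -x side. Now I push slowly.

>>> apply_moves(increments=[{"hand": 0.3, "offset": [-1.2, 0, 0.1], "yaw": 0}, {"hand": 0.3, "offset": [-2, 0, 0.1], "yaw": 0}, {"hand": 0.3, "offset": [-2.4, 0, 0.1], "yaw": 0}, {"hand": 0.3, "offset": [-2.8, 0, 0.1], "yaw": 0}, {"hand": 0.3, "offset": [-3.2, 0, 0.1], "yaw": 0}, {"hand": 0.3, "offset": [-3.6, 0, 0.1], "yaw": 0}, {"hand": 0.3, "offset": [-4.0, 0, 0.1], "yaw": 0}, {"hand": 0.3, "offset": [-4.4, 0, 0.1], "yaw": 0}, {"hand": 0.3, "offset": [-4.7, 0, 0.1], "yaw": 0}, {"hand": 0.3, "offset": [-5.0, 0, 0.1], "yaw": 0}])

```text
t: 3.03
tcp_pos: [466.4, 235.4, 24.9]
eef_rot: [-0.047, -3.141, 0.0]
ft_force: [0.0, -0.2, 1.2]
gripper_width: 59.9
finger_force: 0.0
```

Run:
```python
from h import *
go(g2w(-51,212),24,88.3);look()
```

```text
offset [-1.4  -0.    0.09] yaw -0.0 tcp [466.4 235.4  24.9] yang 88.29 F [ 0.  -0.2  1.2] w 59.9 t 3.0333
pack local [-27.5 211.2] ang err deg 11.86 dims [110.4  79. ] world [503.9 233.5]
```

Run:
```python
from h import *
p,d=snapshot("top");p2,_=snapshot("scene")
a=cv2.resize(p[190:340,170:320,::-1],(400,400));b=cv2.resize(p2[130:280,290:440,::-1],(400,400));cv2.imwrite("pics/c2.png",np.hstack([a,b]))
```

```text
(no output)
```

View pics/c2.png

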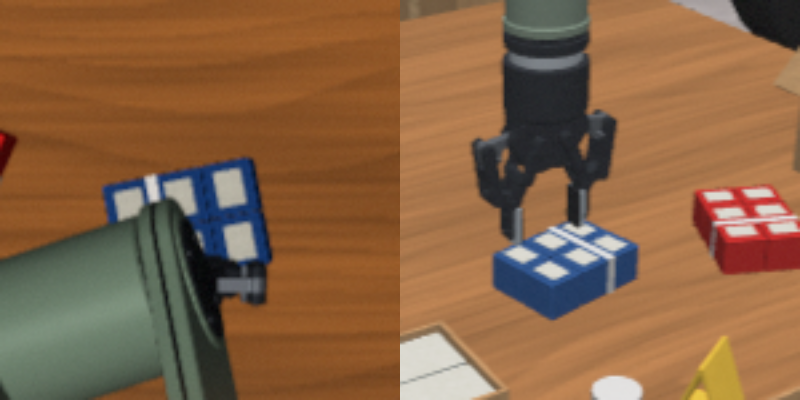

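Run:
```python
from h import *
p,d=snapshot("scene")
g=p.max(2).astype(int)
v,u=np.mgrid[0:480,0:640];P=w("scene",np.c_[u.ravel(),v.ravel()],depth=d.ravel()).reshape(480,640,3)
c=np.array([466.4,235.4])
m=(np.abs(P[...,0]-466)<30)&(np.abs(P[...,1]-235)<75)&(g<75)&(P[...,2]>5)
q=P[m]
for lo in range(0,130,10):
    s=q[(q[:,2]>=lo)&(q[:,2]<lo+10)]
    if len(s):print(lo,len(s),"x",s[:,0].min().round(),s[:,0].max().round(),"y",np.percentile(s[:,1],[0,25,75,100]).round())
hs=cv2.cvtColor(p,cv2.COLOR_RGB2HSV);b=(cv2.inRange(hs,(100,110,50),(130,255,255))>0)
mm=b&(P[...,2]>30)&(P[...,2]<42)&(abs(P[...,1]-233)<90)&(abs(P[...,0]-503)<90)
print("packtop",cv2.minAreaRect(P[mm][:,:2].astype(np.float32)),P[mm][:,0].min(),P[mm][:,2].max())
for (r,cc) in[(212,355),(214,334),(218,334),(219,333),(212,356),(216,344)]:print(r,cc,p[r,cc],P[r,cc].round())
```

```text
30 5 x 463.0 478.0 y [266. 267. 268. 268.]
40 25 x 462.0 478.0 y [195. 197. 268. 271.]
50 29 x 459.0 477.0 y [193. 195. 268. 270.]
60 29 x 459.0 476.0 y [194. 195. 268. 270.]
70 33 x 460.0 482.0 y [188. 198. 270. 278.]
80 114 x 456.0 485.0 y [176. 193. 272. 300.]
90 130 x 452.0 486.0 y [173. 189. 289. 300.]
100 155 x 450.0 490.0 y [172. 205. 261. 298.]
110 155 x 452.0 488.0 y [171. 209. 256. 301.]
120 142 x 459.0 490.0 y [170. 205. 255. 301.]
packtop ((505.4114685058594, 235.78445434570312), (80.64603424072266, 111.16361999511719), 11.307162284851074) 459.2233957871117 39.596416436589664
212 355 [33 33 34] [470. 269.  41.]
214 334 [119 125 129] [475. 204.  55.]
218 334 [118 123 128] [477. 203.  46.]
219 333 [104 109 114] [473. 203.  41.]
212 356 [32 30 33] [471. 271.  40.]
216 344 [141 116 110] [406. 277.  -1.]
```

Run:
```python
from h import *
o=np.array(get_calibration("scene")["xyz"])
for px in [(240+400/3.752,120+324/3.75),(240+313/3.752,120+347/3.75)]:
    a=w("scene",px,z=0.)[0];
    for x in (405,415,425):
        s=(x-o[0])/(a[0]-o[0]);print(px,(o+s*(a-o)).round(1))
s=ctrl.read_state();print(s)
```

```text
(346.6098081023454, 206.4) [405.  286.4  24.1]
(346.6098081023454, 206.4) [415.  279.8  30.1]
(346.6098081023454, 206.4) [425.  273.2  36.1]
(323.4221748400853, 212.53333333333333) [405.  215.2  25.8]
(323.4221748400853, 212.53333333333333) [415.  209.5  31.8]
(323.4221748400853, 212.53333333333333) [425.  203.7  37.7]
{'t': 3.2333, 'joint_positions': array([ 3.01823901e-01,  3.54626044e-01,  1.82198115e+00,  5.49878023e-05,
        9.65452988e-01, -1.23920055e+00]), 'dq': array([ 0.00326371, -0.0040554 ,  0.00571082, -0.00151051, -0.00093382,
        0.00088561]), 'tau': array([-8.00422998e-02, -3.73572564e+01, -2.21275306e+01, -4.84415505e-03,
       -2.06784450e-02, -8.97334030e-04]), 'tcp_pos': array([466.04519109, 235.39291289,  24.84763339]), 'eef_rot': array([-4.68061655e-02, -3.14078554e+00,  1.61214246e-04]), 'ft_force': array([-0.21399013,  0.47770806,  0.10455724]), 'moment': array([ 0.02999969, -0.0227112 , -0.0072046 ]), 'finger_force': 0.0, 'gripper_width': 59.90002429562844}
```

>>> apply_moves(increments=[{"hand": 0.3, "offset": [0, 0, -1], "yaw": 0}, {"hand": 0.3, "offset": [1.5, 0, -1], "yaw": 0}, {"hand": 0.3, "offset": [4.5, 0, -1], "yaw": 0}, {"hand": 0.3, "offset": [5, 0, 0], "yaw": 0}, {"hand": 0.3, "offset": [5, 0, 1], "yaw": 0}, {"hand": 0.3, "offset": [5, 0, 1.5], "yaw": 0}, {"hand": 0.3, "offset": [5, 0, 1.5], "yaw": 0}])

```text
t: 3.82
tcp_pos: [416.1, 236.6, 8.9]
eef_rot: [-0.047, -3.14, 0.001]
ft_force: [0.2, 0.2, -0.6]
gripper_width: 60.1
finger_force: 0.0
```

```bash
cat >> h.py <<'E'
def tips(xc,yc):
    p,d=snapshot("scene");g=p.max(2).astype(int)
    v,u=np.mgrid[0:480,0:640];P=w("scene",np.c_[u.ravel(),v.ravel()],depth=d.ravel()).reshape(480,640,3)
    m=(np.abs(P[...,0]-xc)<30)&(np.abs(P[...,1]-yc)<75)&((p.max(2).astype(int)-p.min(2))<22)&(P[...,2]>3)
    q=P[m]
    for lo in range(0,130,6):
        s=q[(q[:,2]>=lo)&(q[:,2]<lo+6)]
        if len(s):print(lo,len(s),"x",s[:,0].min().round(),s[:,0].max().round(),"y",np.percentile(s[:,1],[0,25,75,100]).round())
    return p
E
python3 - <<'E'
from h import *
go(g2w(-51,212),24,88.3);s=ctrl.read_state();p=tips(*s["tcp_pos"][:2])
p,d=snapshot("wrist");c=get_calibration("wrist");K=c["K"];T=np.array(c["hand_eye"]);print(T.round(2))
v,u=np.mgrid[0:480:8,0:640:8];dd=d[v,u].ravel()
Q=np.c_[(u.ravel()-K[0,2])/K[0,0]*dd,-(v.ravel()-K[1,2])/K[1,1]*dd,-dd]
W=s["tcp_pos"]+(Q@T[:3,:3].T+T[:3,3])@R.from_rotvec(s["eef_rot"]).as_matrix().T
W=W[dd>0];h,e=np.histogram(W[:,2],bins=np.arange(-60,100,5));print([(int(a),int(b)) for a,b in zip(e,h) if b>20])
E
```

```text
offset [-6.44  0.02 -1.52] yaw -0.0 tcp [416.1 236.6   8.9] yang 88.29 F [ 0.2  0.2 -0.6] w 60.1 t 3.8167
12 1 x 416.0 416.0 y [205. 205. 205. 205.]
18 9 x 412.0 427.0 y [202. 205. 270. 271.]
24 22 x 413.0 430.0 y [197. 203. 269. 273.]
30 28 x 411.0 432.0 y [195. 197. 270. 277.]
36 27 x 411.0 432.0 y [195. 200. 269. 274.]
42 27 x 410.0 433.0 y [195. 198. 268. 273.]
48 33 x 411.0 432.0 y [195. 200. 270. 274.]
54 23 x 413.0 432.0 y [195. 200. 271. 276.]
60 30 x 411.0 434.0 y [183. 196. 272. 291.]
66 63 x 406.0 434.0 y [178. 199. 278. 296.]
72 83 x 407.0 434.0 y [176. 184. 287. 300.]
78 60 x 405.0 439.0 y [174. 202. 292. 300.]
84 82 x 400.0 438.0 y [175. 205. 260. 298.]
90 88 x 401.0 436.0 y [174. 210. 264. 299.]
96 77 x 400.0 438.0 y [173. 211. 260. 300.]
102 80 x 411.0 439.0 y [173. 210. 252. 303.]
108 95 x 406.0 440.0 y [171. 196. 262. 304.]
114 123 x 406.0 441.0 y [170. 199. 265. 302.]
120 148 x 407.0 440.0 y [169. 194. 261. 303.]
126 67 x 410.0 433.0 y [197. 206. 252. 278.]
[[   0.      0.96    0.28   70.29]
 [   1.     -0.     -0.      0.34]
 [  -0.      0.28   -0.96 -150.49]
 [   0.      0.      0.      1.  ]]
[(-5, 605), (0, 3080), (5, 29), (10, 26), (65, 27), (70, 49), (75, 126), (80, 41), (85, 73), (90, 101)]
```

Fingertips sit about 10 mm behind the TCP at this opening, so they passed over the pack without touching it. I lower to tip height of about 14 mm and push again.

>>> apply_moves(increments=[{"hand": 0.3, "offset": [-1.0, 0, 0.4], "yaw": 0}, {"hand": 0.3, "offset": [-2, 0, 0.4], "yaw": 0}, {"hand": 0.3, "offset": [-2.4, 0, 0.4], "yaw": 0}, {"hand": 0.3, "offset": [-2.8, 0, 0.4], "yaw": 0}, {"hand": 0.3, "offset": [-3.2, 0, 0.4], "yaw": 0}, {"hand": 0.3, "offset": [-3.6, 0, 0.4], "yaw": 0}, {"hand": 0.3, "offset": [-4.0, 0, 0.4], "yaw": 0}, {"hand": 0.3, "offset": [-4.4, 0, 0.4], "yaw": 0}, {"hand": 0.3, "offset": [-4.7, 0, 0.4], "yaw": 0}, {"hand": 0.3, "offset": [-5.0, 0, 0.4], "yaw": 0}])

```text
t: 4.75
tcp_pos: [466.5, 235.4, 6.0]
eef_rot: [-0.047, -3.141, -0.0]
ft_force: [-1.6, 1.8, -0.2]
gripper_width: 59.8
finger_force: 0.7
```

Run:
```python
from h import *
go(g2w(-51,212),5,88.3);look("t3")
```

```text
offset [-1.4  -0.01  0.1 ] yaw -0.0 tcp [466.5 235.4   6. ] yang 88.29 F [-1.6  1.8 -0.2] w 59.8 t 4.75
pack local [-11.5 203.6] ang err deg 2.12 dims [108.6  79.7] world [519.7 225.3]
```

>>> apply_moves(increments=[{"hand": 0.3, "offset": [-0.3, 0, 0], "yaw": 0}, {"hand": 0.3, "offset": [-0.6, 0, 0], "yaw": 0}, {"hand": 0.3, "offset": [-0.9, 0, 0], "yaw": 0}, {"hand": 0.3, "offset": [-1.1, 0, 0], "yaw": 0}, {"hand": 0.3, "offset": [-1.25, 0, 0], "yaw": 0}, {"hand": 0.3, "offset": [-1.25, 0, 0], "yaw": 0}, {"hand": 0.3, "offset": [-1.25, 0, 0], "yaw": 0}])

```text
t: 5.38
tcp_pos: [479.2, 235.0, 6.0]
eef_rot: [0.047, 3.14, -0.0]
ft_force: [0.3, -0.6, -0.2]
gripper_width: 59.9
finger_force: 0.2
```

Run:
```python
from h import *
go(g2w(-51,212),5,88.3);look("t4")
```

```text
offset [-0.13 -0.    0.1 ] yaw -0.0 tcp [479.2 235.    6. ] yang 88.29 F [ 0.3 -0.6 -0.2] w 59.9 t 5.3833
pack local [-1.000e-01  2.026e+02] ang err deg -0.04 dims [109.1  79.6] world [531. 224.]
```

>>> apply_moves(increments=[{"hand": 0.3, "offset": [2, 0, 0], "yaw": 0}, {"hand": 0.3, "offset": [3, 0, -2], "yaw": 0}, {"hand": 0.3, "offset": [3, 0, -6], "yaw": 0}, {"hand": 0.4, "offset": [3, 0, -8], "yaw": 0.12}, {"hand": 0.5, "offset": [3, 0, -8], "yaw": 0.24}, {"hand": 0.5, "offset": [3, 2, -8], "yaw": 0.36}, {"hand": 0.5, "offset": [1, 5, -8], "yaw": 0.48}, {"hand": 0.5, "offset": [-2, 8, -8], "yaw": 0.6}, {"hand": 0.5, "offset": [-5, 9, -8], "yaw": 0.72}, {"hand": 0.5, "offset": [-5, 9, -8], "yaw": 0.84}])

```text
t: 6.27
tcp_pos: [537.7, 326.3, 87.1]
eef_rot: [1.328, 2.84, 0.01]
ft_force: [-0.1, 0.0, 0.3]
gripper_width: 42.8
finger_force: 0.0
```

Run:
```python
from h import *
go(g2w(0,302),86,-1.71);
```

```text
offset [ 0.01 -0.47  0.1 ] yaw 0.726 tcp [537.7 326.3  87.1] yang 39.87 F [-0.1  0.   0.3] w 42.8 t 6.2667
```

>>> apply_moves(increments=[{"hand": 0.5, "offset": [0, -0.4, 0], "yaw": 0.12}, {"hand": 0.5, "offset": [0, -0.4, 0], "yaw": 0.24}, {"hand": 0.5, "offset": [0, -0.4, 0], "yaw": 0.36}, {"hand": 0.5, "offset": [0, -0.4, 0], "yaw": 0.48}, {"hand": 0.5, "offset": [0, -0.4, 0], "yaw": 0.6}, {"hand": 0.5, "offset": [0, -0.4, 0], "yaw": 0.72}, {"hand": 0.5, "offset": [0, -0.4, 0], "yaw": 0.726}, {"hand": 0.5, "offset": [0, -0.4, 0], "yaw": 0.726}])

```text
t: 6.93
tcp_pos: [528.6, 321.0, 86.1]
eef_rot: [2.246, 2.196, 0.001]
ft_force: [0.2, -0.7, 0.3]
gripper_width: 42.6
finger_force: 0.0
```

Run:
```python
from h import *
go(g2w(0,302),15,-1.71);look("t5");tips(*ctrl.read_state()["tcp_pos"][:2])
```

```text
offset [0.25 0.54 7.11] yaw 0.008 tcp [528.6 321.   86.1] yang -1.28 F [ 0.2 -0.7  0.3] w 42.6 t 6.9333
pack local [1.000e-01 2.032e+02] ang err deg 0.88 dims [111.   78.1] world [531.3 224.6]
0 1 x 537.0 537.0 y [383. 383. 383. 383.]
24 1 x 532.0 532.0 y [384. 384. 384. 384.]
30 100 x 499.0 558.0 y [246. 257. 272. 395.]
36 13 x 502.0 556.0 y [247. 258. 266. 386.]
90 8 x 507.0 558.0 y [313. 318. 327. 330.]
96 24 x 505.0 558.0 y [312. 314. 326. 332.]
102 24 x 506.0 558.0 y [311. 313. 322. 330.]
108 28 x 502.0 558.0 y [311. 313. 324. 332.]
114 22 x 501.0 558.0 y [312. 314. 323. 331.]
120 25 x 504.0 558.0 y [311. 313. 324. 332.]
126 26 x 500.0 557.0 y [312. 314. 325. 335.]
```

>>> apply_moves(increments=[{"hand": 0.5, "offset": [0.2, 0.54, 3], "yaw": 0.008}, {"hand": 0.5, "offset": [0.2, 0.54, 6], "yaw": 0.008}, {"hand": 0.5, "offset": [0.2, 0.54, 7.6], "yaw": 0.008}, {"hand": 0.5, "offset": [0.2, 0.54, 7.6], "yaw": 0.008}, {"hand": 0.5, "offset": [0.2, 0.54, 7.6], "yaw": 0.008}])

```text
t: 7.45
tcp_pos: [532.8, 322.4, 8.9]
eef_rot: [-2.256, -2.185, 0.004]
ft_force: [0.5, 1.1, 0.2]
gripper_width: 43.1
finger_force: 0.0
```

Run:
```python
from h import *
go(g2w(0,265),10,-1.71);tips(*ctrl.read_state()["tcp_pos"][:2]);look()
```

```text
offset [-3.6   0.14 -0.11] yaw -0.002 tcp [532.8 322.4   8.9] yang -1.83 F [0.5 1.1 0.2] w 43.1 t 7.45
0 2 x 539.0 542.0 y [379. 379. 381. 382.]
12 1 x 562.0 562.0 y [318. 318. 318. 318.]
18 18 x 509.0 562.0 y [314. 315. 324. 329.]
24 27 x 507.0 563.0 y [313. 316. 329. 383.]
30 131 x 503.0 563.0 y [248. 259. 316. 397.]
36 32 x 505.0 562.0 y [257. 313. 325. 396.]
42 24 x 507.0 563.0 y [312. 315. 325. 332.]
48 26 x 505.0 563.0 y [311. 315. 326. 331.]
54 14 x 508.0 560.0 y [313. 319. 327. 334.]
60 32 x 504.0 563.0 y [311. 313. 330. 336.]
66 22 x 503.0 561.0 y [311. 314. 333. 337.]
72 15 x 505.0 562.0 y [312. 313. 321. 332.]
78 24 x 508.0 562.0 y [307. 309. 317. 336.]
84 40 x 510.0 563.0 y [307. 309. 320. 338.]
90 38 x 510.0 561.0 y [307. 308. 315. 336.]
96 39 x 511.0 563.0 y [306. 309. 315. 333.]
102 35 x 514.0 562.0 y [306. 307. 313. 316.]
108 31 x 513.0 562.0 y [303. 306. 312. 315.]
114 52 x 505.0 562.0 y [303. 306. 314. 316.]
120 45 x 505.0 561.0 y [305. 313. 315. 317.]
126 18 x 533.0 562.0 y [313. 314. 314. 316.]
pack local [1.000e-01 2.029e+02] ang err deg 0.95 dims [110.4  78.1] world [531.3 224.3]
```

>>> apply_moves(increments=[{"hand": 0.5, "offset": [-1.5, 0.14, 0], "yaw": -0.002}, {"hand": 0.5, "offset": [-2.6, 0.14, 0], "yaw": -0.002}, {"hand": 0.5, "offset": [-3.1, 0.14, 0], "yaw": -0.002}, {"hand": 0.5, "offset": [-3.6, 0.14, 0], "yaw": -0.002}, {"hand": 0.5, "offset": [-4.1, 0.14, 0], "yaw": -0.002}, {"hand": 0.5, "offset": [-4.7, 0.14, 0], "yaw": -0.002}, {"hand": 0.5, "offset": [-5.3, 0.14, 0], "yaw": -0.002}, {"hand": 0.5, "offset": [-5.9, 0.14, 0], "yaw": -0.002}, {"hand": 0.5, "offset": [-6.4, 0.14, 0], "yaw": -0.002}, {"hand": 0.5, "offset": [-6.8, 0.14, 0], "yaw": -0.002}])

```text
t: 8.38
tcp_pos: [532.7, 254.2, 9.9]
eef_rot: [-2.256, -2.186, 0.001]
ft_force: [-0.1, 2.5, 1.7]
gripper_width: 42.6
finger_force: 1.5
```

Run:
```python
from h import *
go(g2w(0,196),10,-1.71);look()
```

```text
offset [-3.68 -0.06 -0.01] yaw -0.001 tcp [532.7 254.2   9.9] yang -1.79 F [-0.1  2.5  1.7] w 42.6 t 8.3833
pack local [ -1.5 164.3] ang err deg -0.05 dims [107.5  79.7] world [528.5 185.7]
```

>>> apply_moves(increments=[{"hand": 0.5, "offset": [-0.5, 0, 0], "yaw": 0}, {"hand": 0.5, "offset": [-1, 0, 0], "yaw": 0}, {"hand": 0.5, "offset": [-1.5, 0, 0], "yaw": 0}, {"hand": 0.5, "offset": [-2, 0, 0], "yaw": 0}, {"hand": 0.5, "offset": [-2.5, 0, 0], "yaw": 0}, {"hand": 0.5, "offset": [-3, 0, 0], "yaw": 0}, {"hand": 0.5, "offset": [-3.4, 0, 0], "yaw": 0}, {"hand": 0.5, "offset": [-3.6, 0, 0], "yaw": 0}, {"hand": 0.5, "offset": [-3.6, 0, 0], "yaw": 0}])

```text
t: 9.18
tcp_pos: [531.5, 217.8, 9.7]
eef_rot: [2.256, 2.186, -0.002]
ft_force: [-0.6, 0.1, 0.7]
gripper_width: 42.6
finger_force: 0.0
```

Run:
```python
from h import *
go(g2w(0,196),10,-1.71);look("t7")
p=cv2.imread("pics/t7.png");cv2.imwrite("pics/t7c.png",cv2.resize(p[190:340,230:400],(680,600)))
```

```text
offset [-0.04 -0.05 -0.03] yaw -0.002 tcp [531.5 217.8   9.7] yang -1.8 F [-0.6  0.1  0.7] w 42.6 t 9.1833
pack local [ -1.6 122. ] ang err deg 0.97 dims [93.8 80.2] world [527.2 143.5]
```

View pics/t7c.png

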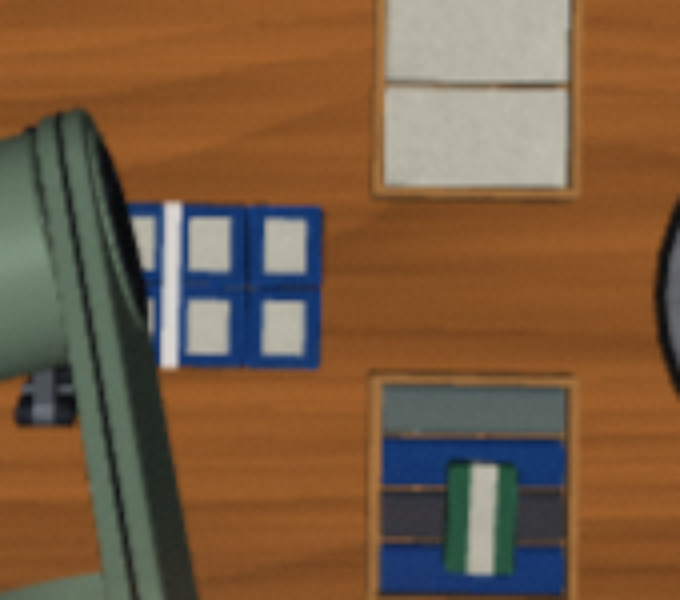

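The crop shows the pack centred and nearly straight before the gap, its front edge at (320,290), with the arm covering its rear. I back off to measure it properly.

>>> apply_moves(increments=[{"hand": 0.5, "offset": [3, 0, 0], "yaw": 0}, {"hand": 0.5, "offset": [6, 0, 0], "yaw": 0}, {"hand": 0.5, "offset": [9, 0, 0], "yaw": 0}, {"hand": 0.5, "offset": [9, 0, 0], "yaw": 0}, {"hand": 0.5, "offset": [9, 0, 0], "yaw": 0}])

```text
t: 9.65
tcp_pos: [534.4, 310.0, 9.9]
eef_rot: [2.252, 2.19, -0.0]
ft_force: [0.2, -0.3, 0.6]
gripper_width: 42.8
finger_force: 0.0
```

Run:
```python
from h import *
go(g2w(0,196),10,-1.71)
for _ in range(3):look("t8")
p,d=snapshot("top")
c,t,ab,z,P=pack_pose(p,d)
for k in(1,-1):
  m=np.zeros((480,640),bool);m[180:350,315:385]=1
  q=P[m&(P[...,2]>38)&(P[...,2]<58)][:,:2]-G
  a=q@GX;b=q@GY;s=(np.sign(a)==k)&(abs(a)<150)
  for lo in(-45,-15,15):
    u=s&(b>lo)&(b<lo+30);print(k,lo,"inner edge",np.round(np.percentile(abs(a[u]),[0,1]),1))
u=P.reshape(-1,3);
hs=cv2.cvtColor(p,cv2.COLOR_RGB2HSV)
m=(P[...,2]>24)&(P[...,2]<44);q=P[m][:,:2]-G;a=q@GX;b=q@GY;s=(abs(a)<60)
for lo in(70,95,120,145):
    v=s&(b>lo)&(b<lo+25);print("pack",lo,np.round([a[v].min(),a[v].max()],1))
```

```text
offset [-9.27 -0.09 -0.  ] yaw 0.002 tcp [534.4 310.    9.9] yang -1.6 F [ 0.2 -0.3  0.6] w 42.8 t 9.65
pack local [ -1.7 129.4] ang err deg 0.52 dims [109.2  79.9] world [527.2 150.9]
pack local [ -1.7 129.5] ang err deg 0.56 dims [109.3  79.9] world [527.3 151. ]
pack local [ -1.7 129.4] ang err deg 0.6 dims [109.1  80. ] world [527.3 150.9]
1 -45 inner edge [43.8 44.2]
1 -15 inner edge [43.4 43.7]
1 15 inner edge [42.9 43.2]
-1 -45 inner edge [42.8 44. ]
-1 -15 inner edge [42.8 42.9]
-1 15 inner edge [42.9 43.2]
pack 70 [-41.   37.3]
pack 95 [-41.5  36.9]
pack 120 [-41.8  38. ]
pack 145 [-41.9  38. ]
```

>>> apply_moves(increments=[{"hand": 0.5, "offset": [-4, -0.09, 0], "yaw": 0.002}, {"hand": 0.5, "offset": [-7.5, -0.09, 0], "yaw": 0.002}, {"hand": 0.5, "offset": [-8.8, -0.09, 0], "yaw": 0.002}, {"hand": 0.5, "offset": [-9.3, -0.09, 0], "yaw": 0.002}, {"hand": 0.5, "offset": [-9.7, -0.05, 0], "yaw": 0.002}, {"hand": 0.5, "offset": [-10.1, 0, 0], "yaw": 0.002}, {"hand": 0.5, "offset": [-10.5, 0.05, 0], "yaw": 0.002}, {"hand": 0.5, "offset": [-10.9, 0.1, 0], "yaw": 0.002}, {"hand": 0.5, "offset": [-11.1, 0.12, 0], "yaw": 0.002}, {"hand": 0.5, "offset": [-11.2, 0.12, 0], "yaw": 0.002}])

```text
t: 10.68
tcp_pos: [532.6, 197.1, 10.1]
eef_rot: [2.257, 2.185, 0.001]
ft_force: [0.6, 1.6, -0.2]
gripper_width: 42.4
finger_force: 0.7
```

>>> apply_moves(increments=[{"hand": 0.5, "offset": [3, 0, 0], "yaw": 0}, {"hand": 0.5, "offset": [6, 0, 0], "yaw": 0}, {"hand": 0.5, "offset": [9, 0, 0], "yaw": 0}, {"hand": 0.5, "offset": [9, 0, 0], "yaw": 0}, {"hand": 0.5, "offset": [9, 0, 0], "yaw": 0}])

```text
t: 11.1
tcp_pos: [535.4, 288.2, 10.1]
eef_rot: [2.253, 2.188, 0.001]
ft_force: [-0.6, -0.4, 0.3]
gripper_width: 42.6
finger_force: 0.0
```

Run:
```python
from h import *
go(g2w(0,180),10,-1.71)
p,d=snapshot("top")
c,t,ab,z,P=pack_pose(p,d);print(w2g(c),np.degrees(t-A)-90,ab)
m=(P[...,2]>24)&(P[...,2]<44);q=P[m][:,:2]-G;a=q@GX;b=q@GY;s=(abs(a)<60)
for lo in(55,80,105,130):
    v=s&(b>lo)&(b<lo+25);print("pack",lo,np.round([a[v].min(),a[v].max()],1))
```

```text
offset [-8.69 -0.23  0.02] yaw 0.0 tcp [535.4 288.2  10.1] yang -1.69 F [-0.6 -0.4  0.3] w 42.6 t 11.1
[  1.13142315 108.04363931] -0.34078124999997783 (109.56303405761719, 79.37004089355469)
pack 55 [-38.8  39.5]
pack 80 [-37.3  40.8]
pack 105 [-37.6  40.7]
pack 130 [-38.1  40.2]
```

>>> apply_moves(increments=[{"hand": 0.5, "offset": [-4, 0, 0], "yaw": 0}, {"hand": 0.5, "offset": [-7.5, 0, 0], "yaw": 0}, {"hand": 0.5, "offset": [-8.8, 0, 0], "yaw": 0}, {"hand": 0.5, "offset": [-9.2, -0.02, 0], "yaw": 0}, {"hand": 0.5, "offset": [-9.6, -0.05, 0], "yaw": 0}, {"hand": 0.5, "offset": [-10.0, -0.08, 0], "yaw": 0}, {"hand": 0.5, "offset": [-10.4, -0.1, 0], "yaw": 0}, {"hand": 0.5, "offset": [-10.8, -0.1, 0], "yaw": 0}, {"hand": 0.5, "offset": [-11.2, -0.1, 0], "yaw": 0}, {"hand": 0.5, "offset": [-11.5, -0.1, 0], "yaw": 0}])

```text
t: 11.98
tcp_pos: [530.6, 172.0, 10.1]
eef_rot: [2.257, 2.185, 0.001]
ft_force: [0.4, 2.1, -0.4]
gripper_width: 42.8
finger_force: 0.7
```

Run:
```python
from h import *
go(g2w(0,140),10,-1.71)
p,d=snapshot("top")
c,t,ab,z,P=pack_pose(p,d);print(w2g(c),np.degrees(t-A)-90,ab)
m=(P[...,2]>24)&(P[...,2]<42);q=P[m][:,:2]-G;a=q@GX;b=q@GY;s=(abs(a)<42.5)
for lo in(30,50,70,90,110):
    v=s&(b>lo)&(b<lo+20);print("pack",lo,np.round([a[v].min(),a[v].max()],1))
```

```text
offset [-1.06 -0.1   0.01] yaw -0.002 tcp [530.6 172.   10.1] yang -1.85 F [ 0.4  2.1 -0.4] w 42.8 t 11.9833
[ 1.31928884 65.45784703] 90.7684945678711 (80.13404083251953, 74.55797576904297)
pack 30 [-38.4  40. ]
pack 50 [-38.7  39.5]
pack 70 [-39.   39.2]
pack 90 [-37.1  41. ]Traceback (most recent call last):
  File "<stdin>", line 7, in <module>
    return umr_minimum(a, axis, None, out, keepdims, initial, where)
ValueError: zero-size array to reduction operation minimum which has no identity
```

The pack is in the gap with about 0.5 mm offset. I keep pushing straight.

>>> apply_moves(increments=[{"hand": 0.5, "offset": [-0.5, 0, 0], "yaw": 0}, {"hand": 0.5, "offset": [-1, -0.02, 0], "yaw": 0}, {"hand": 0.5, "offset": [-1.5, -0.03, 0], "yaw": 0}, {"hand": 0.5, "offset": [-2, -0.03, 0], "yaw": 0}, {"hand": 0.5, "offset": [-2.5, -0.03, 0], "yaw": 0}, {"hand": 0.5, "offset": [-3, -0.03, 0], "yaw": 0}, {"hand": 0.5, "offset": [-3.5, -0.03, 0], "yaw": 0}, {"hand": 0.5, "offset": [-4, -0.03, 0], "yaw": 0}, {"hand": 0.5, "offset": [-4.5, -0.03, 0], "yaw": 0}, {"hand": 0.5, "offset": [-5, -0.03, 0], "yaw": 0}])

```text
t: 12.87
tcp_pos: [528.6, 121.4, 10.1]
eef_rot: [2.258, 2.184, 0.0]
ft_force: [0.8, 2.6, 0.1]
gripper_width: 42.8
finger_force: 1.1
```

Run:
```python
from h import *
go(g2w(0,100),10,-1.71)
p,d=snapshot("top");cv2.imwrite("pics/t9.png",cv2.resize(p[170:350,250:430,::-1],(600,600)))
c,t,ab,z,P=pack_pose(p,d)
m=(P[...,2]>24)&(P[...,2]<42);q=P[m][:,:2]-G;a=q@GX;b=q@GY;s=(abs(a)<42.5)
for lo in(-30,-10,10,30,50):
    v=s&(b>lo)&(b<lo+20)
    if v.any():print("pack",lo,np.round([a[v].min(),a[v].max(),b[v].min()],1))
```

```text
offset [ 0.01 -0.05  0.01] yaw -0.003 tcp [528.6 121.4  10.1] yang -1.9 F [0.8 2.6 0.1] w 42.8 t 12.8667
pack -30 [-39.4  38.8 -22.2]
pack -10 [-39.6  38.5  -9.6]
pack 10 [-37.9  39.9  10.2]
pack 50 [-36.5  39.4  51.1]
```

View pics/t9.png

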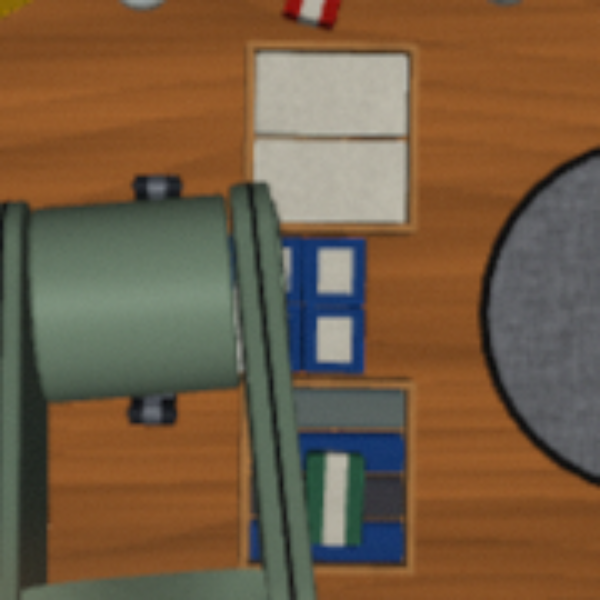

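The crop shows the pack in the gap, its front at (365,305), with visible clearance on both sides. The wide knuckles are at (155,190) and (155,405). I check their height before they come over the cartons.

Run:
```python
from h import *
p,d=snapshot("scene");s=ctrl.read_state()["tcp_pos"]
v,u=np.mgrid[0:480,0:640];P=w("scene",np.c_[u.ravel(),v.ravel()],depth=d.ravel()).reshape(480,640,3)
m=(abs(P[...,0]-s[0])<80)&(abs(P[...,1]-s[1])<25)&((p.max(2).astype(int)-p.min(2))<22)&(p.max(2)<90)&(P[...,2]>5);q=P[m]-[s[0],s[1],0]
for lo in range(12,120,6):
    k=q[(q[:,2]>=lo)&(q[:,2]<lo+6)]
    if len(k):print(lo,len(k),k[:,0].min().round(),k[:,0].max().round(),k[:,1].min().round(),k[:,1].max().round())
```

```text
18 13 -23.0 38.0 -12.0 14.0
24 25 -22.0 38.0 -6.0 14.0
30 34 -24.0 39.0 -7.0 14.0
36 31 -24.0 38.0 -8.0 11.0
42 42 -26.0 39.0 -8.0 11.0
48 28 -22.0 38.0 -9.0 12.0
54 20 -27.0 38.0 -11.0 4.0
60 36 -45.0 53.0 -12.0 5.0
66 66 -49.0 57.0 -12.0 13.0
72 48 -53.0 57.0 -13.0 9.0
78 50 -53.0 61.0 -15.0 9.0
84 74 -55.0 63.0 -15.0 8.0
90 72 -59.0 64.0 -16.0 10.0
96 70 -57.0 66.0 -17.0 9.0
102 75 -61.0 69.0 -17.0 9.0
108 76 -60.0 70.0 -18.0 9.0
114 103 -62.0 70.0 -19.0 9.0
```

>>> apply_moves(increments=[{"hand": 0.5, "offset": [-0.5, -0.03, 0], "yaw": 0}, {"hand": 0.5, "offset": [-1.1, -0.03, 0], "yaw": -0.002}, {"hand": 0.5, "offset": [-1.7, -0.03, 0], "yaw": -0.002}, {"hand": 0.5, "offset": [-2.3, -0.03, 0], "yaw": -0.002}, {"hand": 0.5, "offset": [-2.9, -0.03, 0], "yaw": -0.002}, {"hand": 0.5, "offset": [-3.5, -0.03, 0], "yaw": -0.002}, {"hand": 0.5, "offset": [-4.1, -0.03, 0], "yaw": -0.002}, {"hand": 0.5, "offset": [-4.7, -0.03, 0], "yaw": -0.002}, {"hand": 0.5, "offset": [-5.2, -0.03, 0], "yaw": -0.002}, {"hand": 0.5, "offset": [-5.5, -0.03, 0], "yaw": -0.002}])

```text
t: 13.8
tcp_pos: [526.3, 66.1, 9.9]
eef_rot: [-2.256, -2.186, 0.0]
ft_force: [-0.1, 2.4, 0.4]
gripper_width: 43.1
finger_force: 0.9
```

```bash
cat >> h.py <<'E'
def strip(los):
    p,d=snapshot("top");c,t,ab,z,P=pack_pose(p,d)
    m=(P[...,2]>24)&(P[...,2]<42);q=P[m][:,:2]-G;a=q@GX;b=q@GY;s=(abs(a)<42.5)
    for lo in los:
        v=s&(b>lo)&(b<lo+20)
        if v.sum()>20:print("pack",lo,np.round([a[v].min(),a[v].max(),b[v].min()],1))
E
python3 - <<'E'
from h import *
go(g2w(0,0),10,-1.71);strip(range(-100,60,20))
E
```

```text
offset [-4.46  0.02 -0.01] yaw -0.002 tcp [526.3  66.1   9.9] yang -1.81 F [-0.1  2.4  0.4] w 43.1 t 13.8
pack -80 [-38.5  39.6 -78.2]
```

Forces stay low, at about 2.4 N, and the pack is centred. I continue.

>>> apply_moves(increments=[{"hand": 0.5, "offset": [-0.5, 0, 0], "yaw": 0}, {"hand": 0.5, "offset": [-1.1, 0, 0], "yaw": -0.002}, {"hand": 0.5, "offset": [-1.7, 0, 0], "yaw": -0.002}, {"hand": 0.5, "offset": [-2.3, 0, 0], "yaw": -0.002}, {"hand": 0.5, "offset": [-2.9, 0, 0], "yaw": -0.002}, {"hand": 0.5, "offset": [-3.5, 0, 0], "yaw": -0.002}, {"hand": 0.5, "offset": [-4.1, 0, 0], "yaw": -0.002}, {"hand": 0.5, "offset": [-4.7, 0, 0], "yaw": -0.002}, {"hand": 0.5, "offset": [-5.3, 0, 0], "yaw": -0.002}, {"hand": 0.5, "offset": [-5.9, 0, 0], "yaw": -0.002}])

```text
t: 14.68
tcp_pos: [524.5, 7.3, 9.9]
eef_rot: [-2.253, -2.189, 0.0]
ft_force: [0.2, 1.4, 0.1]
gripper_width: 42.4
finger_force: 0.7
```

Run:
```python
from h import *
go(g2w(0,-100),10,-1.71);strip(range(-180,60,20))
```

```text
offset [-8.58  0.01 -0.01] yaw 0.001 tcp [524.5   7.3   9.9] yang -1.67 F [0.2 1.4 0.1] w 42.4 t 14.6833
```

>>> apply_moves(increments=[{"hand": 0.5, "offset": [-0.5, 0, 0], "yaw": 0}, {"hand": 0.5, "offset": [-1.1, 0, 0], "yaw": 0}, {"hand": 0.5, "offset": [-1.7, 0, 0], "yaw": 0}, {"hand": 0.5, "offset": [-2.3, 0, 0], "yaw": 0}, {"hand": 0.5, "offset": [-2.9, 0, 0], "yaw": 0}, {"hand": 0.5, "offset": [-3.5, 0, 0], "yaw": 0}, {"hand": 0.5, "offset": [-4.1, 0, 0], "yaw": 0}, {"hand": 0.5, "offset": [-4.7, 0, 0], "yaw": 0}, {"hand": 0.5, "offset": [-5.3, 0, 0], "yaw": 0}, {"hand": 0.5, "offset": [-5.9, 0, 0], "yaw": 0}])

```text
t: 15.57
tcp_pos: [522.9, -51.6, 10.0]
eef_rot: [-2.253, -2.189, -0.0]
ft_force: [0.2, 2.5, -0.1]
gripper_width: 42.7
finger_force: 0.9
```

>>> apply_moves(increments=[{"hand": 0.5, "offset": [-0.6, -0.03, 0], "yaw": 0}, {"hand": 0.5, "offset": [-1.2, -0.06, 0], "yaw": 0}, {"hand": 0.5, "offset": [-1.8, -0.1, 0], "yaw": 0}, {"hand": 0.5, "offset": [-2.4, -0.14, 0], "yaw": 0}, {"hand": 0.5, "offset": [-3.0, -0.18, 0], "yaw": 0}, {"hand": 0.5, "offset": [-3.6, -0.22, 0], "yaw": 0}, {"hand": 0.5, "offset": [-4.2, -0.26, 0], "yaw": 0}, {"hand": 0.5, "offset": [-4.6, -0.3, 0], "yaw": 0}, {"hand": 0.5, "offset": [-4.8, -0.3, 0], "yaw": 0}, {"hand": 0.5, "offset": [-4.8, -0.3, 0], "yaw": 0}])

```text
t: 16.4
tcp_pos: [518.5, -99.7, 10.0]
eef_rot: [2.254, 2.188, -0.001]
ft_force: [-0.5, -0.6, 0.3]
gripper_width: 43.0
finger_force: 0.0
```

Run:
```python
from h import *
go(g2w(-4,-138),10,-1.71)
p,d=snapshot("scene")
v,u=np.mgrid[0:480,0:640];P=w("scene",np.c_[u.ravel(),v.ravel()],depth=d.ravel()).reshape(480,640,3)
hs=cv2.cvtColor(p,cv2.COLOR_RGB2HSV);b=(cv2.inRange(hs,(100,110,50),(130,255,255))>0)
m=b&(P[...,2]>28)&(P[...,2]<42)&(P[...,1]<-60)&(abs(P[...,0]-515)<120);print(m.sum(),cv2.minAreaRect(P[m][:,:2].astype(np.float32)),"mat 514.5,-184")
```

```text
offset [-1.66 -0.1   0.  ] yaw 0.0 tcp [518.5 -99.7  10. ] yang -1.69 F [-0.5 -0.6  0.3] w 43.0 t 16.4
659 ((517.890869140625, -162.8016815185547), (111.20169830322266, 83.04756927490234), 87.6507568359375) mat 514.5,-184
```

>>> apply_moves(increments=[{"hand": 0.5, "offset": [-0.4, -0.02, 0], "yaw": 0}, {"hand": 0.5, "offset": [-0.8, -0.04, 0], "yaw": 0}, {"hand": 0.5, "offset": [-1.2, -0.07, 0], "yaw": 0}, {"hand": 0.5, "offset": [-1.6, -0.1, 0], "yaw": 0}, {"hand": 0.5, "offset": [-1.9, -0.1, 0], "yaw": 0}, {"hand": 0.5, "offset": [-2.0, -0.1, 0], "yaw": 0}, {"hand": 0.5, "offset": [-2.0, -0.1, 0], "yaw": 0}])

```text
t: 17.03
tcp_pos: [516.9, -119.5, 10.0]
eef_rot: [2.253, 2.188, -0.001]
ft_force: [0.4, -0.5, -0.1]
gripper_width: 42.9
finger_force: 0.0
```

>>> apply_moves(increments=[{"hand": 0.5, "offset": [0.8, 0, 0], "yaw": 0}, {"hand": 0.5, "offset": [2, 0, 0], "yaw": 0}, {"hand": 0.5, "offset": [2, 0, -4], "yaw": 0}, {"hand": 0.5, "offset": [2, 0, -8], "yaw": 0}, {"hand": 0.5, "offset": [2, 0, -12], "yaw": 0}, {"hand": 0.5, "offset": [6, 0, -16], "yaw": 0}, {"hand": 0.5, "offset": [10, 0, -16], "yaw": 0}, {"hand": 0.5, "offset": [14, 0, -16], "yaw": 0}, {"hand": 0.5, "offset": [18, 0, -16], "yaw": 0}, {"hand": 0.5, "offset": [22, 0, -16], "yaw": 0}])

```text
t: 17.87
tcp_pos: [522.8, 99.0, 170.9]
eef_rot: [2.252, 2.188, 0.002]
ft_force: [0.9, -0.3, -0.4]
gripper_width: 43.1
finger_force: 0.0
```

Run:
```python
from h import *
look("t10");print(ctrl.read_state()["ft_force"])
```

```text
pack local [  -4.  -207.9] ang err deg -0.62 dims [110.6  79.2] world [ 514.9 -186.2]
[-0.41547395  3.91097357 -0.07384744]
```

View pics/t10.png

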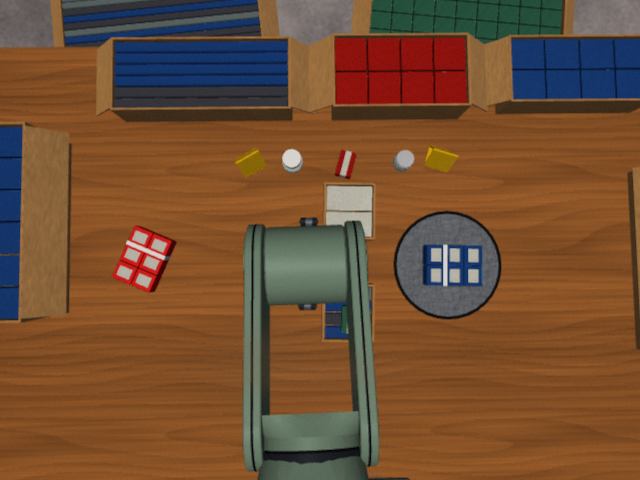

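The pack lies centred on the mat at (453,265). The tents, jar, can, red box and look-alike have not moved, and the arm is clear. I hand in.

```bash
python3 -c "
from rig import ctrl
print(ctrl.job_done())"
```

```text
the job is handed in; nothing more can be done
None
```

The blue pack was pushed flat through the gap and now lies within about 2 mm of the mat's centre, with the other things seen unmoved (the green box was partly hidden by the arm in the last picture), and the job was handed in at about 18 s.

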